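Index the transfer carriage to the loading shelf and load the power module

TASK

The blue carriage is locked at the middle station by its spring plunger with the red knob. Pull the knob up, slide the carriage in line with the yellow-sided shelf on which the power module waits, and let the plunger drop fully into the hole there; only then push the module, sliding it without lifting, straight off the shelf fully home against the stop at the back of the carriage. Leave the carriage locked there and do not disturb the other things on the bench.

Things in the scene. Friction and masses are not known exactly. Their poses are not given: they have to be found in the camera images.
- knob (a point): Centre of the red plunger knob: round cap 32 mm across, 24 mm tall (12 mm above and below this point), above 18 mm of bare 14 mm stem and a 26 mm wide housing. With the plunger down the point is 96 mm above the table. Gripped by the cap (or hooked under it) it lifts straight up, and the carriage can be slid by it. Axes: the fixture's.
- plunger (a joint): Lift of the plunger in m: 0 = pin fully down in a hole (carriage locked), 0.018 = top stop. A spring pulls it down, 6 N at 0, 10.5 N at the top. The 10 mm round-nosed pin leaves its hole at 0.012; let go between holes it rides at 0.012 on the brass bar and snaps down when brought over a hole (12 mm wide, 1 mm play each way; finds the hole from about 2 mm off).
- carriage (a joint): Position of the carriage along its rails in m, positive towards the fixture's +y. 0 = middle station (where it starts, locked); the index holes are at -0.14, 0 and +0.14; end stops at +-0.148. About 2 N of friction.
- nest (a point): Centre of the floor of the nest on the 110 x 130 mm blue carriage, 46 mm above the table; moves with it. Fixture's axes: x = the way the module is pushed, y = along the rails. Open towards -x (edge at x -55 mm), about 98 mm wide between 20 mm high walls with flared mouth, back stop face at x +50 mm. The knob's axis is at x -5, y +85 mm from here.
- infeed: Fixed loading shelf with yellow sides where the module waits, 108 (x) x 112 (y) x 52 mm, at either the +0.14 or the -0.14 station. Origin: centre of its underside, 12 mm above the table. Deck 36 mm above it, walls 16 mm above the deck, 96 mm apart, open at both x ends. Fixture's axes. With the carriage in line here, the nest centre is 113 mm towards +x, y 0.
- outfeed: The other shelf, the same but empty, at the opposite station; not used.
- module: Open-frame power module on an aluminium tray: 100 (x) x 90 (y) x 32 mm, about 0.3 to 0.65 kg, origin at the centre of its underside; it stands on the infeed deck, roughly square and centred within 6 mm in x. Fully home its origin is at the nest centre.
- screw_pot: Small steel pot 40 mm wide, 30 mm high, on the far edge of the fixture's base plate; leave alone.
- screwdriver: Orange screwdriver, 180 mm long, lying on the bench; leave alone.
- multimeter: Yellow multimeter 140 x 75 x 34 mm; leave alone.
- spray_can: Spray can 52 mm wide, 170 mm tall; leave alone.
- spool: Steel solder reel, 70 mm wide, 50 mm high; leave alone.
- pen_cup: Green cup 70 mm wide, 90 mm high; leave alone.
- small_carton: Cardboard box 140 x 100 x 60 mm; leave alone.

How it is judged:
By the outcome, as a careful person would: the job done as asked, in the order asked, and still so for the second after the job is handed in, with the robot touching nothing.
It also fails if it takes over 48 s, if anything falls off the work surface, if the arm or the gripper's body presses on something with over 40 N, if the wrist force passes 120 N, or if a joint passes its speed limit or range.

ROBOT

A 6-joint arm with a two-finger parallel gripper is mounted at the origin on the work surface. World frame = base frame: x ahead of the robot, y to its left, z up, the work surface at z = 0. Lengths are in m, angles in rad, forces in N, time in s.
With the tool pointing down it reaches from about 0.25 to 0.725 m from the base axis. Payload 4 kg.
Tool frame: the origin (TCP) lies on the centre line of the jaws, within the pads' length; the fingertips stand 14 mm ahead of it and the grasp point (between the pads) lies 5 mm behind it; z points along the fingers, x is the direction in which the jaws open and shut, and the axes are right-handed (so a half turn about z gives the same grasp; the last joint's range is limited). The gripper opens to 85 mm and grips with 20 to 120 N. Pads are 22 mm wide; open, the fingers measure 114 mm over their backs; the gripper's body (76 mm by 85 mm) begins 54 mm behind the grasp point. The pads swing forward as they close: fully open they stand 13 mm farther back than shut.
Start: joints at [-1.308, 0.241, 0.005, 1.335, 0, 1.571], TCP at [0.13, -0.483, 0.245] pointing down, gripper open.
Joint ranges: [-2.72, 2.72], [-1.05, 1.87], [-1.09, 1.28], [-1.99, 2.15], [-1.42, 1.44], [-3.14, 3.14]. Speed limits (rad/s): [2.79, 2.79, 3.14, 3.14, 3.14, 3.14].

INTERFACE

Orientations are given as a unit quaternion [x, y, z, w].
In Python, from workcell import bot gives the robot as it stands.
- The arm moves only by the tool play_rows, never from a script. Its argument "motion" is a list of rows, each an object with "fingers": the closure, from -1 (fully open) to 1 (shut), so that 0 is half open; "translation": the shift along the tool's x, y, z in cm, a list of three; "roll": the turn about the tool's z in degrees. A call has 1 to 20 rows; each row is the pose to reach, as a shift and turn from the pose commanded when the call began, along the tool's axes at that moment; what a row does not reach only later rows make up. A row lasts 1/12 s, in which the tool goes at most 41.7 mm and 7.16 degrees, less where a joint would pass 70% of its speed; a pose out of reach is approached as far as the arm can. A call with a gripper value outside its range is refused whole. The fingers move at their own pace and stop on an object; the grip force is fixed at half the most. Time passes only in rows, so rows that repeat a pose let the fingers close. It gives the time, the measured TCP pose, the force and the opening at its end, in the units of the state.
- bot.get_obs(): the state, without advancing time (a new reading comes with each control period).
- bot.camera(name): name is "scene" or "top"; returns a dict with "pixels" (480x640x3 uint8, red, green, blue), "intrinsics" (3x3 intrinsics, pixels), "k1" (the pictures are not rectified: a ray, as slopes to the right and down, at radius r is drawn at 1 + k1 r^2 times it, then the intrinsics apply), "world_to_cam" (4x4, takes a point from world to camera coordinates). Camera axes: x right, y down, z forward; pixel columns grow to the right and rows downward; lengths in m; the calibration is good to about 2 mm. A picture is of the moment at which its call begins. There is no depth.
- bot.job_done(): hands the job in, once; it reports no verdict.
The state is a dict: "clock": time; "joint_pos": joint angles; "joint_vel": joint speeds; "tau": joint torques, N m; "eef_pos": TCP position; "tool_rot": TCP orientation; "ft_force": force on the tool from outside, world axes, zero at the start; "ft_torque": the same for the moment, N m; "grip_width": finger opening in m.
Only numpy, scipy, OpenCV 4.12 (cv2) and the standard library are available. Lean on these libraries where they do the work, as an engineer would, in place of code of your own. Each camera call takes 0.05 s, during which the arm holds its last target. There are 200 camera calls.

## Working session

There is one attempt and no reset: what is moved stays moved. The work goes in short steps, Python scripts to look and compute and a tool call to move; the robot and the scene stay as the last step left them, time stands still between calls to the robot, and variables do not carry over. Pictures are saved under pics/ and viewed, about 8 in all and at most 12, crops included, and the job is handed in when it is done.

Besides the shell and the picture viewer there is one more tool, called in YAML: its name, and indented under it one key for each argument. play_rows: Moves the arm, as the interface text tells. Its arguments: {"type":"object","properties":{"motion":{"type":"array","items":{"type":"object","properties":{"fingers":{"type":"number"},"translation":{"type":"array","items":{"type":"number"}},"roll":{"type":"number"}}}}},"required":["motion"]}

```bash
mkdir -p pics; cat > h.py <<'E'
import numpy as np, cv2
from workcell import bot
def cam(n):
    c=bot.camera(n); return c
def save(n,f,c=None):
    c=c or cam(n); cv2.imwrite('pics/'+f,c['pixels'][:,:,::-1]); np.savez('pics/'+f+'.npz',K=c['intrinsics'],k1=c['k1'],T=c['world_to_cam'])
    return c
def load(f):
    d=np.load('pics/'+f+'.npz'); return dict(intrinsics=d['K'],k1=float(d['k1']),world_to_cam=d['T'])
def D(c): return np.array([c['k1'],0,0,0,0.])
def proj(c,P):
    T=c['world_to_cam']; r,_=cv2.Rodrigues(T[:3,:3])
    return cv2.projectPoints(np.asarray(P,float).reshape(-1,3),r,T[:3,3],np.asarray(c['intrinsics'],float),D(c))[0][:,0]
def unproj(c,uv,z):
    T=c['world_to_cam']
    n=cv2.undistortPoints(np.asarray(uv,float).reshape(-1,1,2),np.asarray(c['intrinsics'],float),D(c))[:,0]
    d=np.c_[n,np.ones(len(n))]@T[:3,:3]; o=-T[:3,:3].T@T[:3,3]
    return o+d*((z-o[2])/d[:,2])[:,None]
E
python3 - <<'E'
from h import *
a=save('top','t0.png'); b=save('scene','s0.png')
for c in(a,b): print(c['intrinsics'],c['k1'],c['world_to_cam'].round(3))
print(bot.get_obs())
E
```

```text
[[566.82767974   0.         326.40997449]
 [  0.         566.82767974 237.11595298]
 [  0.           0.           1.        ]] 0.011789754379933142 [[ 0.011 -1.     0.003 -0.023]
 [-0.992 -0.011 -0.125  0.522]
 [ 0.125 -0.002 -0.992  1.391]
 [ 0.     0.     0.     1.   ]]
[[451.11079421   0.         312.99523507]
 [  0.         451.11079421 233.20967194]
 [  0.           0.           1.        ]] -0.0879510886695193 [[-0.383  0.924 -0.015  0.225]
 [ 0.529  0.206 -0.823 -0.189]
 [-0.757 -0.323 -0.567  1.693]
 [ 0.     0.     0.     1.   ]]
{'clock': 0.1, 'joint_pos': array([-1.30799803e+00,  2.41311371e-01,  3.87679396e-03,  1.33517744e+00,
        3.43184521e-05,  1.57081322e+00]), 'joint_vel': array([-0.00123613, -0.0017418 ,  0.00534051,  0.0002121 ,  0.0004157 ,
       -0.00109813]), 'tau': array([ 2.89426926e-04, -3.73137867e+01,  2.53009862e+01,  1.08427129e-02,
        3.94110634e-05, -5.73137569e-06]), 'eef_pos': array([ 0.12976583, -0.48232657,  0.24452187]), 'tool_rot': array([ 7.93651815e-01, -6.08371575e-01, -7.10082769e-04, -5.65913195e-04]), 'ft_force': array([ 0.17242839, -0.39019954, -0.09728357]), 'ft_torque': array([0.03553005, 0.02563648, 0.00917086]), 'grip_width': 0.08530943570463297}
```

View pics/t0.png

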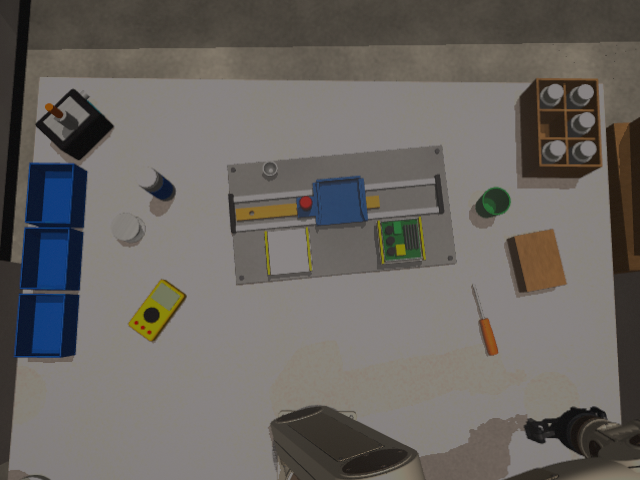

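View pics/s0.png

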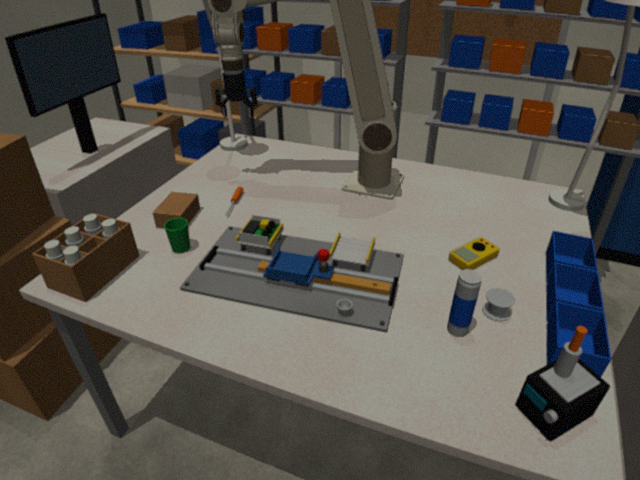

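Top view: red knob at (306,203), blue carriage at about (340,202), module on the yellow-sided infeed on the right at (401,241), empty outfeed at (288,252). Next I zoom in for exact points.

```bash
python3 - <<'E'
import cv2
i=cv2.imread('pics/t0.png')[140:290,222:462]
i=cv2.convertScaleAbs(i,alpha=1.5)
cv2.imwrite('pics/t0c.png',cv2.resize(i,(792,495),interpolation=cv2.INTER_CUBIC))
E
```

```text
(no output)
```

View pics/t0c.png

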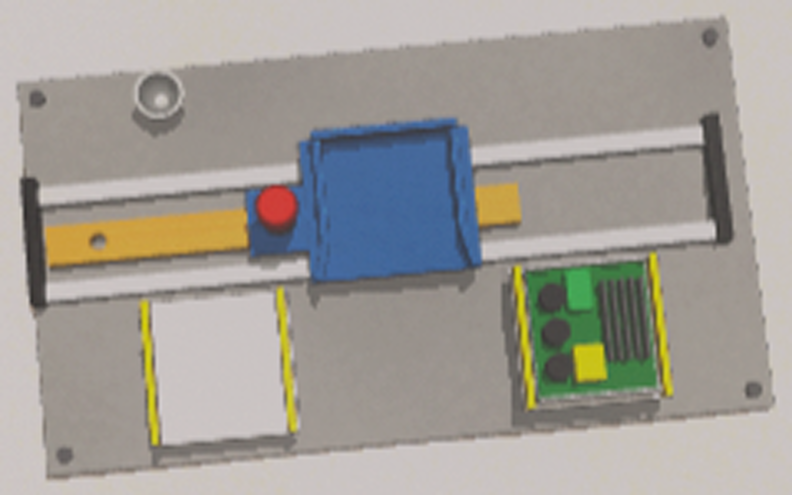

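```bash
cat > fit.py <<'E'
from h import *
from scipy.optimize import least_squares
c=load('t0.png'); s=load('s0.png')
px=np.array([(141,302),(152,444),(284,289),(298,430),(514,268),(528,408),(659,254),(673,394)])/3.3+[222,140]-.35
m=np.array([(-59,196),(-167,196),(-59,84),(-167,84),(-59,-84),(-167,-84),(-59,-196),(-167,-196)])/1000.
def red(f):
    i=cv2.imread('pics/'+f).astype(int); k=(i[...,2]>110)&(i[...,1]<60)&(i[...,0]<60)
    n,l,st,ce=cv2.connectedComponentsWithStats(k.astype(np.uint8)); 
    return [(tuple(ce[j].round(1)),st[j,4]) for j in range(1,n) if st[j,4]>40]
def W(p,P,z):
    x,y,a=p; R=np.array([[np.cos(a),-np.sin(a)],[np.sin(a),np.cos(a)]]); q=np.atleast_2d(P)@R.T+[x,y]
    return np.c_[q,np.full(len(q),z)]
if __name__=='__main__':
    print(red('t0.png'),red('s0.png'))
    r=least_squares(lambda p:(proj(c,W(p,m,.064))-px).ravel(),[.6,0,0])
    print(r.x,np.degrees(r.x[2]),(r.fun.reshape(-1,2)).round(2).tolist())
    p=r.x
    k=W(p,[-.005,.085],.098); print('knob',k,proj(c,k),proj(s,k))
    print('infeed',W(p,[-.113,-.14],.048),'nest end',W(p,[0,-.14],.046),'knob end',W(p,[-.005,-.055],.096))
    # module top outline (crop): corners z=.08
    print(unproj(c,np.array([(524,268),(652,258),(535,398),(664,385)])/3.3+[222,140]-.35,.08))
E
python3 fit.py
```

```text
[((np.float64(305.4), np.float64(201.6)), np.int32(91))] [((np.float64(322.9), np.float64(251.6)), np.int32(54))]
[ 0.611527   -0.05088339  0.10536997] 6.037254571713501 [[-1.1, -0.31], [-0.87, 0.43], [0.97, -0.59], [0.72, 0.35], [-0.84, -0.55], [-0.44, 0.57], [0.37, -0.51], [1.2, 0.53]]
knob [[0.59761485 0.0331193  0.098     ]] [[305.84976269 202.59703355]] [[322.62980736 253.70480914]]
infeed [[ 0.51387824 -0.2019917   0.048     ]] nest end [[ 0.62625151 -0.19010691  0.046     ]] knob end [[ 0.61233936 -0.10610422  0.096     ]]
[[ 0.55794003 -0.14860802  0.08      ]
 [ 0.56650667 -0.24315456  0.08      ]
 [ 0.46180446 -0.15659116  0.08      ]
 [ 0.47244643 -0.25107501  0.08      ]]
```

play_rows:
  motion:
    - {"fingers": -1,"translation": [-37.66,-58.6,9.5],"roll": -81}
    - {"fingers": -1,"translation": [-37.66,-58.6,9.5],"roll": -81}
    - {"fingers": -1,"translation": [-37.66,-58.6,9.5],"roll": -81}
    - {"fingers": -1,"translation": [-37.66,-58.6,9.5],"roll": -81}
    - {"fingers": -1,"translation": [-37.66,-58.6,9.5],"roll": -81}
    - {"fingers": -1,"translation": [-37.66,-58.6,9.5],"roll": -81}
    - {"fingers": -1,"translation": [-37.66,-58.6,9.5],"roll": -81}
    - {"fingers": -1,"translation": [-37.66,-58.6,9.5],"roll": -81}
    - {"fingers": -1,"translation": [-37.66,-58.6,9.5],"roll": -81}
    - {"fingers": -1,"translation": [-37.66,-58.6,9.5],"roll": -81}
    - {"fingers": -1,"translation": [-37.66,-58.6,9.5],"roll": -81}
    - {"fingers": -1,"translation": [-37.66,-58.6,9.5],"roll": -81}
    - {"fingers": -1,"translation": [-37.66,-58.6,9.5],"roll": -81}
    - {"fingers": -1,"translation": [-37.66,-58.6,9.5],"roll": -81}
    - {"fingers": -1,"translation": [-37.66,-58.6,9.5],"roll": -81}
    - {"fingers": -1,"translation": [-37.66,-58.6,9.5],"roll": -81}
    - {"fingers": -1,"translation": [-37.66,-58.6,9.5],"roll": -81}
    - {"fingers": -1,"translation": [-37.66,-58.6,9.5],"roll": -81}
    - {"fingers": -1,"translation": [-37.66,-58.6,9.5],"roll": -81}
    - {"fingers": -1,"translation": [-37.66,-58.6,9.5],"roll": -81}

```text
clock: 1.77
eef_pos: [0.597, 0.033, 0.1494]
tool_rot: [0.999, 0.053, -0.001, 0.0]
ft_force: [0.3, 0.2, 0.0]
grip_width: 0.0852
```

play_rows:
  motion:
    - {"fingers": -1,"translation": [0,0,3],"roll": 0}
    - {"fingers": -1,"translation": [0,0,5],"roll": 0}
    - {"fingers": -1,"translation": [0,0,6],"roll": 0}
    - {"fingers": -1,"translation": [0,0,6],"roll": 0}
    - {"fingers": -1,"translation": [0,0,6],"roll": 0}

```text
clock: 2.18
eef_pos: [0.5974, 0.032, 0.0907]
tool_rot: [0.999, 0.052, -0.0, 0.0]
ft_force: [1.2, 0.6, 1.3]
grip_width: 0.0854
```

```bash
python3 - <<'E'
from h import *
c=save('top','t1.png'); s=save('scene','s1.png')
a=cv2.resize(c['pixels'][150:260,250:410],(480,330),interpolation=2); b=cv2.resize(s['pixels'][190:310,260:370],(303,330),interpolation=2)
cv2.imwrite('pics/v1.png',cv2.convertScaleAbs(np.hstack([a,b])[:,:,::-1],alpha=1.4)); print(bot.get_obs()['eef_pos'],bot.get_obs()['ft_force'])
E
```

```text
[0.59885478 0.03251397 0.09208335] [-0.3583056  -0.02906489 -0.25326162]
```

View pics/v1.png

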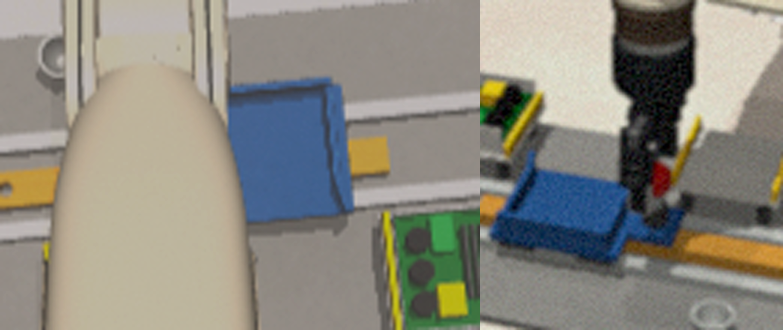

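The scene crop (right half, about (660,180)) shows the red cap between the open fingers. The top view is hidden by the arm. Closing now.

play_rows:
  motion:
    - {"fingers": 1,"translation": [0,0,0],"roll": 0}
    - {"fingers": 1,"translation": [0,0,0],"roll": 0}
    - {"fingers": 1,"translation": [0,0,0],"roll": 0}
    - {"fingers": 1,"translation": [0,0,0],"roll": 0}
    - {"fingers": 1,"translation": [0,0,0],"roll": 0}
    - {"fingers": 1,"translation": [0,0,0],"roll": 0}
    - {"fingers": 1,"translation": [0,0,0],"roll": 0}
    - {"fingers": 1,"translation": [0,0,0],"roll": 0}
    - {"fingers": 1,"translation": [0,0,0],"roll": 0}
    - {"fingers": 1,"translation": [0,0,0],"roll": 0}

```text
clock: 3.12
eef_pos: [0.5989, 0.0332, 0.0911]
tool_rot: [0.999, 0.053, 0.001, -0.0]
ft_force: [2.1, 0.4, 4.6]
grip_width: 0.03
```

play_rows:
  motion:
    - {"fingers": 1,"translation": [0,0,-0.4],"roll": 0}
    - {"fingers": 1,"translation": [0,0,-0.8],"roll": 0}
    - {"fingers": 1,"translation": [0,0,-1.2],"roll": 0}
    - {"fingers": 1,"translation": [0,0,-1.55],"roll": 0}
    - {"fingers": 1,"translation": [0,0,-1.55],"roll": 0}
    - {"fingers": 1,"translation": [0,0,-1.55],"roll": 0}

```text
clock: 3.62
eef_pos: [0.5987, 0.0332, 0.1039]
tool_rot: [0.999, 0.053, 0.0, -0.0]
ft_force: [7.2, 0.4, -9.2]
grip_width: 0.0299
```

play_rows:
  motion:
    - {"fingers": 1,"translation": [0,0,-0.15],"roll": 0}
    - {"fingers": 1,"translation": [0,0,-0.2],"roll": 0}
    - {"fingers": 1,"translation": [0,0,-0.2],"roll": 0}
    - {"fingers": 1,"translation": [0,0.4,-0.2],"roll": 0}
    - {"fingers": 1,"translation": [0,0.8,-0.2],"roll": 0}
    - {"fingers": 1,"translation": [0,1.2,-0.2],"roll": 0}
    - {"fingers": 1,"translation": [0,1.2,-0.2],"roll": 0}

```text
clock: 4.2
eef_pos: [0.6, 0.0212, 0.1055]
tool_rot: [0.999, 0.053, 0.0, -0.0]
ft_force: [7.1, 0.5, -10.3]
grip_width: 0.0297
```

play_rows:
  motion:
    - {"fingers": 1,"translation": [0,0.8,0],"roll": 0}
    - {"fingers": 1,"translation": [0,1.7,0],"roll": 0}
    - {"fingers": 1,"translation": [0,2.6,0],"roll": 0}
    - {"fingers": 1,"translation": [0,3.5,0],"roll": 0}
    - {"fingers": 1,"translation": [0,4.4,0],"roll": 0}
    - {"fingers": 1,"translation": [0,5.3,0],"roll": 0}
    - {"fingers": 1,"translation": [0,6.2,0],"roll": 0}
    - {"fingers": 1,"translation": [0,7.1,0],"roll": 0}
    - {"fingers": 1,"translation": [0,8.0,0],"roll": 0}
    - {"fingers": 1,"translation": [0,8.9,0],"roll": 0}
    - {"fingers": 1,"translation": [0,9.8,0],"roll": 0}
    - {"fingers": 1,"translation": [0,10.7,0],"roll": 0}
    - {"fingers": 1,"translation": [0,11.5,0],"roll": 0}
    - {"fingers": 1,"translation": [0,12.2,0],"roll": 0}
    - {"fingers": 1,"translation": [0,12.6,0],"roll": 0}
    - {"fingers": 1,"translation": [0,12.8,0],"roll": 0}
    - {"fingers": 1,"translation": [0,12.8,0],"roll": 0}
    - {"fingers": 1,"translation": [0,12.8,0],"roll": 0}

```text
clock: 5.7
eef_pos: [0.6135, -0.1056, 0.1051]
tool_rot: [0.999, 0.053, -0.0, -0.001]
ft_force: [7.7, 0.3, -10.5]
grip_width: 0.03
```

play_rows:
  motion:
    - {"fingers": 1,"translation": [0,0,0.4],"roll": 0}
    - {"fingers": 1,"translation": [0,0,0.8],"roll": 0}
    - {"fingers": 1,"translation": [0,0,1.2],"roll": 0}
    - {"fingers": 1,"translation": [0,0,1.5],"roll": 0}
    - {"fingers": 1,"translation": [0,0,1.7],"roll": 0}
    - {"fingers": 1,"translation": [0,0,1.7],"roll": 0}
    - {"fingers": 1,"translation": [0,0,1.7],"roll": 0}

```text
clock: 6.28
eef_pos: [0.6136, -0.1056, 0.0912]
tool_rot: [0.999, 0.053, 0.001, -0.0]
ft_force: [3.2, 1.6, 3.1]
grip_width: 0.0297
```

play_rows:
  motion:
    - {"fingers": -1,"translation": [0,0,0],"roll": 0}
    - {"fingers": -1,"translation": [0,0,0],"roll": 0}
    - {"fingers": -1,"translation": [0,0,0],"roll": 0}
    - {"fingers": -1,"translation": [0,0,0],"roll": 0}
    - {"fingers": -1,"translation": [0,0,0],"roll": 0}
    - {"fingers": -1,"translation": [0,0,0],"roll": 0}
    - {"fingers": -1,"translation": [0,0,0],"roll": 0}
    - {"fingers": -1,"translation": [0,0,0],"roll": 0}
    - {"fingers": -1,"translation": [0,0,-2],"roll": 0}
    - {"fingers": -1,"translation": [0,0,-5],"roll": 0}
    - {"fingers": -1,"translation": [0,0,-8],"roll": 0}
    - {"fingers": -1,"translation": [0,0,-8],"roll": 0}
    - {"fingers": -1,"translation": [0,0,-8],"roll": 0}

```text
clock: 7.37
eef_pos: [0.6144, -0.1065, 0.1736]
tool_rot: [0.999, 0.053, 0.003, 0.001]
ft_force: [0.4, -0.2, -0.0]
grip_width: 0.0856
```

play_rows:
  motion:
    - {"fingers": -1,"translation": [-4,1.5,0],"roll": 7}
    - {"fingers": -1,"translation": [-8,3,0],"roll": 14}
    - {"fingers": 0,"translation": [-12,4.5,0],"roll": 21}
    - {"fingers": 0,"translation": [-16,6,0],"roll": 28}
    - {"fingers": 0,"translation": [-19,7.5,0],"roll": 35}
    - {"fingers": 0,"translation": [-22,8.5,0],"roll": 42}
    - {"fingers": 0,"translation": [-22,8.5,0],"roll": 49}
    - {"fingers": 0,"translation": [-22,8.5,0],"roll": 56}
    - {"fingers": 0,"translation": [-22,8.5,0],"roll": 63}
    - {"fingers": 0,"translation": [-22,8.5,0],"roll": 70}
    - {"fingers": 0,"translation": [-22,8.5,0],"roll": 77}
    - {"fingers": 0,"translation": [-22,8.5,0],"roll": 84}
    - {"fingers": 0,"translation": [-22,8.5,0],"roll": 90}
    - {"fingers": 0,"translation": [-22,8.5,0],"roll": 90}
    - {"fingers": 0,"translation": [-22,8.5,0],"roll": 90}

```text
clock: 8.62
eef_pos: [0.4022, -0.2135, 0.1699]
tool_rot: [0.744, -0.668, -0.001, 0.0]
ft_force: [-0.1, 0.2, -0.4]
grip_width: 0.0425
```

```bash
python3 - <<'E'
from h import *
from fit import W,red
c=save('top','t2.png'); s=save('scene','s2.png')
a=cv2.resize(c['pixels'][140:290,310:470],(480,450),interpolation=2); b=cv2.resize(s['pixels'][190:310,190:300],(320,349),interpolation=2)
b=np.vstack([b,np.zeros((101,320,3),np.uint8)])
cv2.imwrite('pics/v2.png',cv2.convertScaleAbs(np.hstack([a,b])[:,:,::-1],alpha=1.4)); o=bot.get_obs();print(o['eef_pos'],o['tool_rot'],o['grip_width'],o['joint_pos'].round(2))
p=[.611527,-.05088,.10537]; print(red('t2.png'),red('s2.png'))
for z in(.098,.11): k=W(p,[-.005,-.055],z); print(proj(c,k),proj(s,k))
E
```

```text
[ 0.40250414 -0.21366525  0.17020416] [ 7.44175874e-01 -6.67983434e-01 -6.12704742e-04  1.57228497e-04] 0.042578123265604624 [-0.49  0.2  -0.24  1.12 -0.    2.55]
[((np.float64(363.2), np.float64(196.2)), np.int32(95))] [((np.float64(272.4), np.float64(243.3)), np.int32(53))]
[[363.56096465 197.26313601]] [[272.27607309 245.32684028]]
[[363.90183714 196.28928212]] [[271.97694869 241.68865939]]
```

View pics/v2.png

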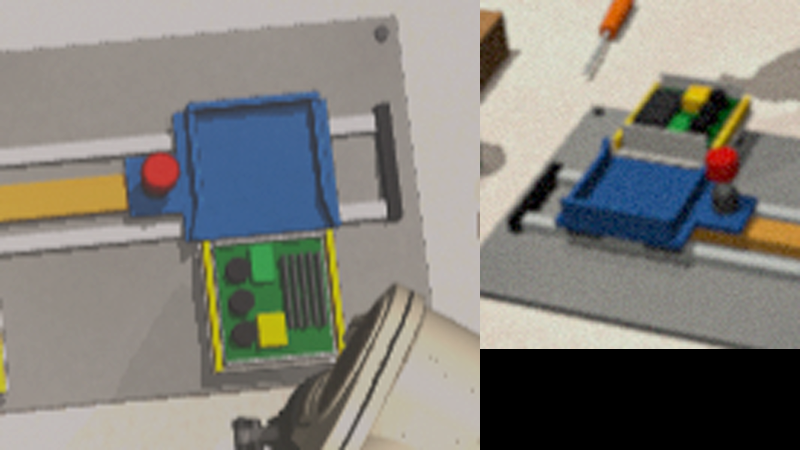

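Carriage is lined up with the infeed (knob at (363,196) in the full top image). The knob's offset from my predicted fully-down pose is the same as before the move, so the pin is down. Lowering behind the module next.

play_rows:
  motion:
    - {"fingers": 0,"translation": [0,0,3],"roll": 0}
    - {"fingers": 0,"translation": [0,0,6],"roll": 0}
    - {"fingers": 0,"translation": [0,0,9],"roll": 0}
    - {"fingers": 0,"translation": [0,0,10.4],"roll": 0}
    - {"fingers": 0,"translation": [0,-1,10.4],"roll": 0}
    - {"fingers": 0,"translation": [0,-2,10.4],"roll": 0}
    - {"fingers": 0,"translation": [0,-3,10.4],"roll": 0}
    - {"fingers": 0,"translation": [0,-3.6,10.4],"roll": 0}
    - {"fingers": 0,"translation": [0,-4.2,10.4],"roll": 0}
    - {"fingers": 0,"translation": [0,-4.8,10.4],"roll": 0}
    - {"fingers": 0,"translation": [0,-5.4,10.4],"roll": 0}
    - {"fingers": 0,"translation": [0,-6.0,10.4],"roll": 0}
    - {"fingers": 0,"translation": [0,-6.0,10.4],"roll": 0}

```text
clock: 9.8
eef_pos: [0.4634, -0.2075, 0.067]
tool_rot: [0.744, -0.669, 0.0, -0.0]
ft_force: [-1.4, 0.3, -1.1]
grip_width: 0.0426
```

play_rows:
  motion:
    - {"fingers": 0,"translation": [0,-0.6,0],"roll": 0}
    - {"fingers": 0,"translation": [0,-1.2,0],"roll": 0}
    - {"fingers": 0,"translation": [0,-1.8,0],"roll": 0}
    - {"fingers": 0,"translation": [0,-2.4,0],"roll": 0}
    - {"fingers": 0,"translation": [0,-3.0,0],"roll": 0}
    - {"fingers": 0,"translation": [0,-3.6,0],"roll": 0}
    - {"fingers": 0,"translation": [0,-4.2,0],"roll": 0}
    - {"fingers": 0,"translation": [0,-4.8,0],"roll": 0}
    - {"fingers": 0,"translation": [0,-5.4,0],"roll": 0}
    - {"fingers": 0,"translation": [0,-6.0,0],"roll": 0}
    - {"fingers": 0,"translation": [0,-6.6,0],"roll": 0}
    - {"fingers": 0,"translation": [0,-7.2,0],"roll": 0}
    - {"fingers": 0,"translation": [0,-7.8,0],"roll": 0}
    - {"fingers": 0,"translation": [0,-8.4,0],"roll": 0}
    - {"fingers": 0,"translation": [0,-8.4,0],"roll": 0}

```text
clock: 11.05
eef_pos: [0.5482, -0.1985, 0.0668]
tool_rot: [0.744, -0.668, 0.001, -0.001]
ft_force: [-0.2, -0.2, 0.1]
grip_width: 0.0428
```

```bash
python3 - <<'E'
from h import *
c=save('top','t3.png'); s=save('scene','s3.png')
a=cv2.resize(c['pixels'][140:290,310:470],(480,450),interpolation=2); b=cv2.resize(s['pixels'][190:310,190:300],(320,349),interpolation=2)
b=np.vstack([b,np.zeros((101,320,3),np.uint8)])
cv2.imwrite('pics/v3.png',cv2.convertScaleAbs(np.hstack([a,b])[:,:,::-1],alpha=1.4)); o=bot.get_obs();print(o['eef_pos'],o['ft_force'])
E
```

```text
[ 0.54721459 -0.19863322  0.06688189] [-0.41761015  0.83251584 -0.03512919]
```

View pics/v3.png

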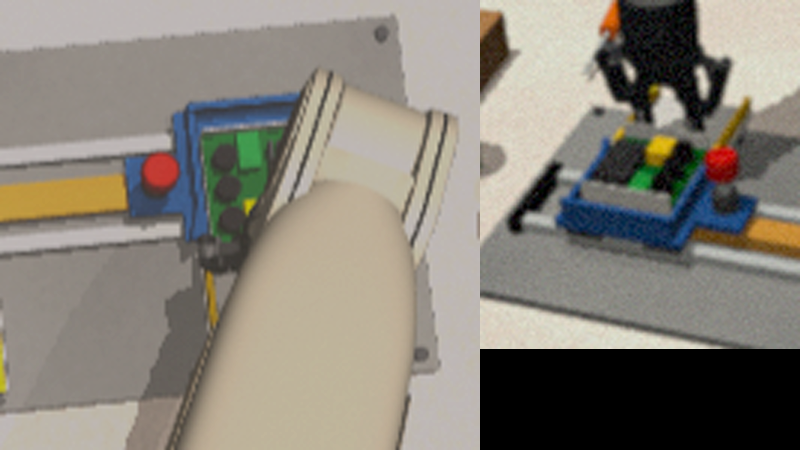

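The module is square and most of the way in, with about 20 mm to go. Pushing the rest slowly and watching the force.

play_rows:
  motion:
    - {"fingers": 0,"translation": [0,-0.3,0],"roll": 0}
    - {"fingers": 0,"translation": [0,-0.6,0],"roll": 0}
    - {"fingers": 0,"translation": [0,-0.9,0],"roll": 0}
    - {"fingers": 0,"translation": [0,-1.2,0],"roll": 0}
    - {"fingers": 0,"translation": [0,-1.4,0],"roll": 0}
    - {"fingers": 0,"translation": [0,-1.6,0],"roll": 0}
    - {"fingers": 0,"translation": [0,-1.8,0],"roll": 0}
    - {"fingers": 0,"translation": [0,-1.8,0],"roll": 0}

```text
clock: 11.82
eef_pos: [0.5646, -0.1967, 0.0667]
tool_rot: [0.744, -0.669, 0.0, -0.0]
ft_force: [-1.0, -0.8, -0.6]
grip_width: 0.043
```

play_rows:
  motion:
    - {"fingers": 0,"translation": [0,-0.1,0],"roll": 0}
    - {"fingers": 0,"translation": [0,-0.2,0],"roll": 0}
    - {"fingers": 0,"translation": [0,-0.3,0],"roll": 0}
    - {"fingers": 0,"translation": [0,-0.3,0],"roll": 0}

```text
clock: 12.15
eef_pos: [0.5671, -0.1965, 0.0668]
tool_rot: [0.743, -0.669, 0.0, -0.0]
ft_force: [-1.8, -0.3, -1.2]
grip_width: 0.0424
```

play_rows:
  motion:
    - {"fingers": 0,"translation": [0,-0.1,0],"roll": 0}
    - {"fingers": 0,"translation": [0,-0.2,0],"roll": 0}
    - {"fingers": 0,"translation": [0,-0.3,0],"roll": 0}
    - {"fingers": 0,"translation": [0,-0.3,0],"roll": 0}

```text
clock: 12.48
eef_pos: [0.5671, -0.1965, 0.0668]
tool_rot: [0.743, -0.669, -0.002, 0.002]
ft_force: [-10.5, -1.2, 5.7]
grip_width: 0.0425
```

play_rows:
  motion:
    - {"fingers": 0,"translation": [0,-0.15,0],"roll": 0}
    - {"fingers": 0,"translation": [0,-0.3,0],"roll": 0}
    - {"fingers": 0,"translation": [0,-0.3,0],"roll": 0}
    - {"fingers": 0,"translation": [0,-0.3,0],"roll": 0}

```text
clock: 12.82
eef_pos: [0.5672, -0.1964, 0.0668]
tool_rot: [0.743, -0.669, -0.004, 0.004]
ft_force: [-17.3, -2.2, 10.6]
grip_width: 0.0426
```

play_rows:
  motion:
    - {"fingers": 0,"translation": [0,0.5,0],"roll": 0}
    - {"fingers": 0,"translation": [0,1.5,0],"roll": 0}
    - {"fingers": 0,"translation": [0,3,0],"roll": 0}
    - {"fingers": 0,"translation": [0,5,0],"roll": 0}
    - {"fingers": 0,"translation": [0,5,-3],"roll": 0}
    - {"fingers": 0,"translation": [0,5,-7],"roll": 0}
    - {"fingers": 0,"translation": [0,5,-11],"roll": 0}
    - {"fingers": 0,"translation": [0,9,-13],"roll": 0}
    - {"fingers": 0,"translation": [0,13,-13],"roll": 0}
    - {"fingers": 0,"translation": [0,17,-13],"roll": 0}
    - {"fingers": 0,"translation": [0,20,-13],"roll": 0}
    - {"fingers": 0,"translation": [0,20,-13],"roll": 0}
    - {"fingers": 0,"translation": [0,20,-13],"roll": 0}

```text
clock: 13.9
eef_pos: [0.3741, -0.2174, 0.1978]
tool_rot: [0.743, -0.669, 0.002, -0.001]
ft_force: [0.7, 0.3, -0.8]
grip_width: 0.0426
```

```bash
python3 - <<'E'
from h import *
from fit import red
c=save('top','t4.png'); s=save('scene','s4.png')
a=cv2.resize(c['pixels'][140:290,310:470],(480,450),interpolation=2); b=cv2.resize(s['pixels'][190:310,190:300],(320,349),interpolation=2)
b=np.vstack([b,np.zeros((101,320,3),np.uint8)])
cv2.imwrite('pics/v4.png',cv2.convertScaleAbs(np.hstack([a,b])[:,:,::-1],alpha=1.4)); o=bot.get_obs();print(o['eef_pos'],o['ft_force'],red('t4.png'),red('s4.png'))
E
```

```text
[ 0.37578611 -0.21751717  0.1976239 ] [ 0.28122639 -0.31760092 -0.76725685] [((np.float64(363.2), np.float64(196.2)), np.int32(95))] [((np.float64(272.5), np.float64(243.4)), np.int32(48))]
```

View pics/v4.png

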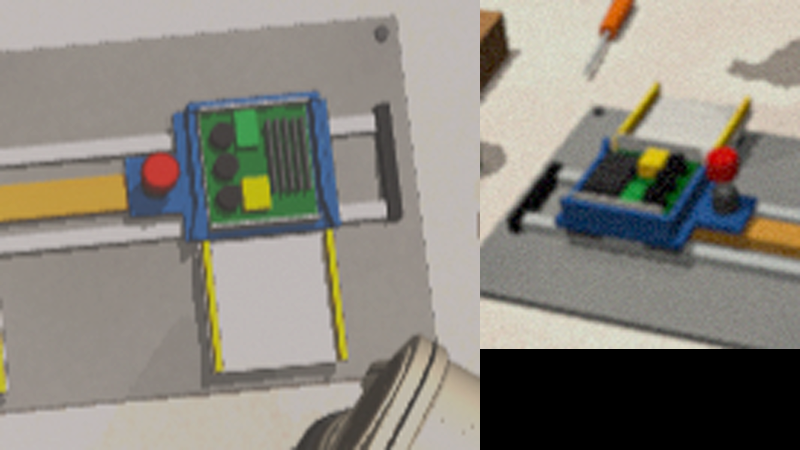

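The picture shows the module seated square against the back stop, the knob unmoved at (363.2,196.2) and the infeed empty. Handing in.

```bash
python3 -c "
from workcell import bot
print(bot.job_done())"
```

```text
the job is handed in; nothing more can be done
None
```

The job is done and handed in, with about 14 s used of the 48 s allowed. I lifted the red knob, slid the carriage 140 mm to the yellow-sided infeed shelf and lowered the plunger into the hole there. Then I pushed the module off the shelf, without lifting it, until it met the back stop.

**Lock:** the knob came back down to the height I first gripped it at. In the pictures it sits at the predicted locked position and did not move while I pushed the module. I did not tug the carriage sideways to test the lock.

**Module:** it stopped moving as the push force rose to about 17 N, with the fingers where a fully home module would put them, to within about 2 mm. The last pictures show it square in the nest and the infeed shelf empty.

**Arm and bench:** the gripper was clear and the force reading near zero when I handed in. I kept the arm away from the other items, but the last pictures I viewed were crops around the fixture, so most of them were not checked again. None of the checks I made failed or disagreed.

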